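Nip up the soap-mould clamp with the long arm of the hex key

TASK

The clamp screw on the soap mould is only part tight and too stiff for the fingers. Take the L-shaped hex key out of its wooden stand, turn it over so that its short arm goes fully down into the screw's socket, and pull the long arm round clockwise (seen from above) until the screw comes up hard against its stop. Leave the key sitting in the screw, let go, and do not disturb the bottle, beaker or soap bar nearby.

Things in the scene. Friction and masses are not known exactly. Their poses are not given: they have to be found in the camera images.
- hex_key: Loose dark steel L-shaped hex key, 270 g, hexagonal bar 14 mm across flats. Origin at the corner where the arms' centre lines meet. x points along the short arm to its tip (49 mm); the long arm runs 150 mm along -z. y is square to the L; two flats of both arms face +y and -y (14 mm to grasp). It starts standing in the stand, 45 mm of its long arm loosely in the hole, short arm level on top.
- key_grip (a point): Point on the key's long arm 70 mm from the corner, close to its centre of mass; same axes as hex_key. At the start about 95 mm above the table, with 35 mm of bare long arm between it and the stand; the key leans a degree or two.
- key_tip (a point): Centre of the end face of the key's short arm (same axes as hex_key).
- key_stand: Fixed wooden hex-key stand; origin on the table under the big key's hole. The hole block is 50 x 50 mm and 60 mm high; a lower step (45 mm high) on its +x side, to x = 60 mm, carries three little fixed keys up to 75 mm above the table. The big key's short arm points roughly to the stand's +x, over the little keys.
- mould_clamp: Fixed plywood board with a red soap mould under an aluminium clamp bar; origin on the table under the screw axis. The board reaches from x = -173 to +33 mm and 65 mm to each side; nothing on it except the screw is higher than 59 mm. The mould lies on its -x side.
- socket (a point): Centre of the mouth of the hexagon socket in the upright steel clamp screw (head 29 mm), 82 mm above the table; turns with the screw. z up, x at a corner of the hexagon: the key fits with its long arm along x or any multiple of 60 deg from it. A funnel (21 mm wide, 4 mm deep) leads to a hexagon 14.8 mm across flats, floor 26 mm below here. Seated, the long arm lies level 105 mm above the table.
- clamp_screw (a joint): Angle of the clamp screw, rad; grows as it is turned clockwise seen from above (tightening). It starts between 0 and 0.35 and has a hard stop at 1.1. Turning needs a steady 0.8 N m (about 6 N at 135 mm from the screw axis) and it stays where it is left; at the stop the force soon doubles: do not pull on much past that. The seated key has about 8 deg of play either way.
- soap_mid (a point): Centre of a loose turquoise soap bar, 55 x 75 x 25 mm, lying flat. Bystander.
- dye_mid (a point): Centre of a loose yellow bottle, 40 mm diameter, about 95 mm high, standing. Bystander.
- beaker_mid (a point): Centre of a loose clear beaker with a handle, 100 mm diameter, 120 mm high, standing. Bystander.
Not all that is in view belongs to the job. Of the things that look like the hex_key, the smallest one is meant.

How it is judged (in metres and radians):
On the way, in this order (a step that is already met when the one before it is completed fails the run):
1. the key is turned over, its short arm at least 18 mm down the socket and upright to 0.2 rad, before the screw has been tightened (screw below 0.5 rad) (z of key_tip in the frame of socket below -0.018 m and horizontal distance between key_tip and socket below 0.005 m and angle between the x axis of key_tip and the z axis of socket, either way round below 0.2 rad and value of joint clamp_screw below 0.5 rad), for 0.2 s.
2. with the short arm still in the socket the screw is turned to within 0.06 rad of its stop (value of joint clamp_screw above 1.04 rad and z of key_tip in the frame of socket below -0.015 m and horizontal distance between key_tip and socket below 0.006 m), for 0.1 s.
At the end, for the whole second after the job is handed in: The clamp screw is within 0.06 rad of its stop (above 1.04), and the key is left at rest in it: short arm at least 15 mm down the socket, within 6 mm of its axis and upright to 0.25 rad (all of step 2 and angle between the x axis of key_tip and the z axis of socket, either way round below 0.25 rad and linear speed of hex_key below 0.02 m/s); the robot touches nothing.
It fails at once if the soap bar, bottle or beaker is moved more than 30 mm or the bottle or beaker tipped over (distance of any of soap_mid, dye_mid, beaker_mid from where it was at the start of the episode above 0.03 m or angle between any of dye_mid, beaker_mid's own z axis and vertical above 0.6 rad).
It also fails if it takes over 67 s, if anything falls off the work surface, if the arm or the gripper's body presses on something with over 40 N, if the wrist force passes 120 N, or if a joint passes its speed limit or range.

ROBOT

A 6-joint arm with a two-finger parallel gripper is mounted at the origin on the work surface. World frame = base frame: x ahead of the robot, y to its left, z up, the work surface at z = 0. Lengths are in mm, angles in rad, forces in N, time in s.
With the tool pointing down it reaches from about 350 to 875 mm from the base axis. Payload 4.2 kg.
Tool frame: the origin (TCP) lies on the centre line of the jaws, within the pads' length; the fingertips stand 25 mm ahead of it and the grasp point (between the pads) lies 6 mm ahead of it; z points along the fingers, y is the direction in which the jaws open and shut (so a half turn about z gives the same grasp; the last joint's range is limited). The gripper opens to 87 mm and grips with 3 to 60 N. Pads are 19 mm wide; open, the fingers measure 117 mm over their backs; the gripper's body (75 mm by 190 mm) begins 51 mm behind the grasp point.
Start: joints at [-0.846, 0.385, 0.008, 0, -1.194, -0.259], TCP at [280.722, -558.385, 247.55] pointing down, gripper open.
Joint ranges: [-3.14, 3.14], [-1.21, 2.06], [-1.07, 1.41], [-3.16, 2.05], [-2.99, -0.16], [-3.1, 3.1]. Speed limits (rad/s): [2.79, 2.79, 3.14, 3.14, 3.14, 3.14].

INTERFACE

Orientations are given as a unit quaternion [w, x, y, z].
In Python, from cell import env gives the robot as it stands. Calls block until the motion is done:
- env.reach(position, orientation): joint-space move of the TCP to a pose.
- env.move_l(position, frame=None, v=150, f_stop=None): straight line of the TCP; frame=None keeps the orientation; v is the mean speed in mm/s. With f_stop (N) it stops when the force on the tool has changed by that much, and returns True; else False.
- env.move_j(angles): joint-space move.
- env.command_gripper(opening, squeeze=None): finger opening in mm; squeeze is the grip in N (None keeps the last); returns when the fingers have stopped.
- env.sleep(seconds).
- env.solve_ik(position, orientation): joint angles nearest the present ones, or None.
- env.get_state(): the state.
- env.get_image(name): name is "side" or "top"; returns a dict with "img" (420x560x3 uint8, blue, green, red), "z_map" (420x560 float32, mm along the optical axis (not along the pixel's ray), 0 where there is no reading), "fx", "fy", "cx", "cy" (pixels), "rvec" (rotation vector, rad) and "tvec" (3), from world to camera coordinates, as OpenCV has them. Camera axes: x right, y down, z forward; pixel columns grow to the right and rows downward; lengths in mm; the calibration is good to about 2 mm. A picture is of the moment at which its call begins.
A pose or a line that the arm cannot do raises env.Unreachable and nothing moves.
- env.close_job(): hands the job in, once; it reports no verdict.
The state is a dict: "time": time; "q": joint angles; "qvel": joint speeds; "joint_efforts": joint torques, N m; "position": TCP position; "orientation": TCP orientation; "force": force on the tool from outside, world axes, zero at the start; "torque": the same for the moment, N m; "grip_width": finger opening in mm.
Only numpy, scipy, OpenCV 4.12 (cv2) and the standard library are available. Lean on these libraries where they do the work, as an engineer would, in place of code of your own. Each camera call takes 0.05 s, during which the arm holds its last target.

## Working session

There is one attempt and no reset: what is moved stays moved. The work goes in short steps, each a Python script; the robot and the scene stay as the last script left them, time stands still between calls to the robot, and variables do not carry over. Pictures are saved under pics/ and viewed, and the job is handed in when it is done.

```bash
ls; mkdir -p pics
cat > h.py <<'E'
import numpy as np, cv2
from cell import env
from scipy.spatial.transform import Rotation as R
def shot(n,f):
    d=env.get_image(n); cv2.imwrite('pics/'+f+'.png',d['img']); np.savez('pics/'+f+'.npz',**d); return d
def load(f): return dict(np.load('pics/'+f+'.npz'))
def pts(d):
    M=cv2.Rodrigues(d['rvec'])[0]; z=d['z_map']; v,u=np.mgrid[:z.shape[0],:z.shape[1]]
    c=np.stack([(u-d['cx'])/d['fx']*z,(v-d['cy'])/d['fy']*z,z],-1)
    return (c-d['tvec'].ravel())@M
E
python3 - <<'E'
from h import *
for n in('side','top'):
    d=shot(n,n+'0'); M=cv2.Rodrigues(d['rvec'])[0]; print(n,-M.T@d['tvec'].ravel(),M[2],d['fx'])
s=env.get_state();print(s['time'],s['position'],s['orientation'],s['force'],s['grip_width'])
E
```

```text
pics
side [ -3.51195099 557.72217795 943.29162664] [ 0.42806337 -0.52506466 -0.73557382] 393.5524589635862
top [ 228.60428727  -21.67925544 1910.25955921] [ 0.14425347  0.01170773 -0.98947151] 469.9868043250639
0.1 [ 280.49202152 -557.96677241  246.57016936] [-2.78791805e-04 -2.30719974e-01  9.73019690e-01  9.48179534e-04] [-0.40913277  0.14610428 -0.66309251] 86.95562366191729
```

View pics/side0.png

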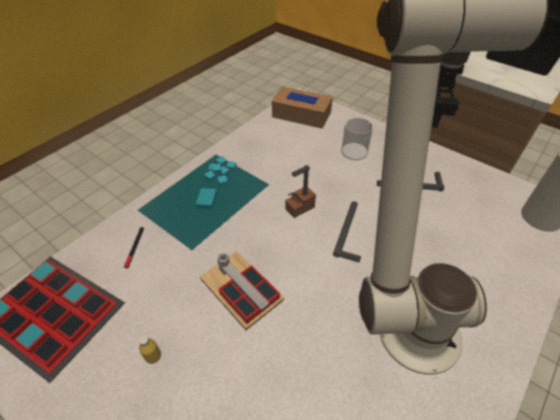

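View pics/top0.png

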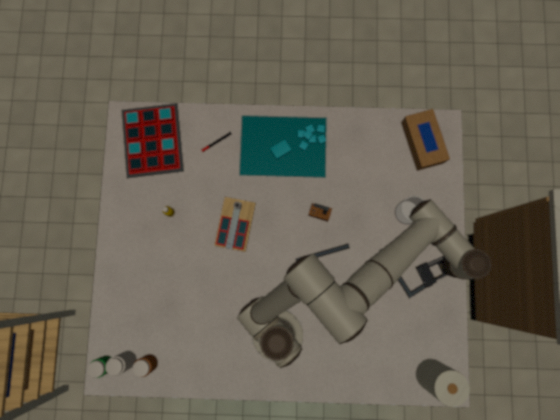

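The side view shows the stand with the key at about (300,195), the mould clamp at (240,285) with its screw at (223,260), the soap at (206,197), the bottle at (149,350) and the beaker at (356,140). In the top view the stand is at (320,212) and the screw at (238,206). Next I'll zoom in and measure.

Run:
```python
from h import *
a=load('side0');b=load('top0')
def crop(d,u0,v0,u1,v1,s):return cv2.resize(d['img'][v0:v1,u0:u1],None,fx=s,fy=s,interpolation=cv2.INTER_CUBIC)
c1=crop(a,195,150,325,330,3); c2=crop(b,200,180,340,260,5)
c2=cv2.convertScaleAbs(c2,alpha=1.6,beta=15);c1=cv2.convertScaleAbs(c1,alpha=1.6,beta=15)
cv2.imwrite('pics/c1.png',c1);cv2.imwrite('pics/c2.png',c2)
P=pts(b)
for n,d,uv in(('side',a,[(223,260),(206,197),(149,350),(356,140),(300,205),(307,172),(296,174),(306,190)]),('top',b,[(238,206),(320,212),(281,149),(169,212),(405,212)])):
    P=pts(d)
    for u,v in uv: print(n,u,v,P[v,u].round(0))
```

```text
side 223 260 [495. 183.  82.]
side 206 197 [743.  16.  27.]
side 149 350 [461. 460.  67.]
side 356 140 [ 482. -467.   91.]
side 300 205 [ 473. -131.   47.]
side 307 172 [ 482. -172.  150.]
side 296 174 [ 491. -129.  168.]
side 306 190 [ 481. -171.   77.]
top 238 206 [496. 168.  86.]
top 320 212 [ 486. -157.   54.]
top 281 149 [746.   7.  32.]
top 169 212 [468. 445.  56.]
top 405 212 [ 503. -507.    4.]
```

View pics/c1.png

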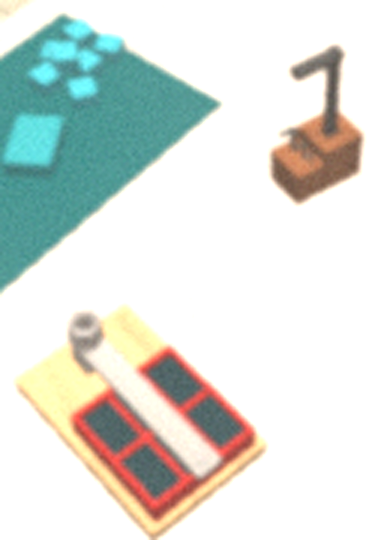

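View pics/c2.png

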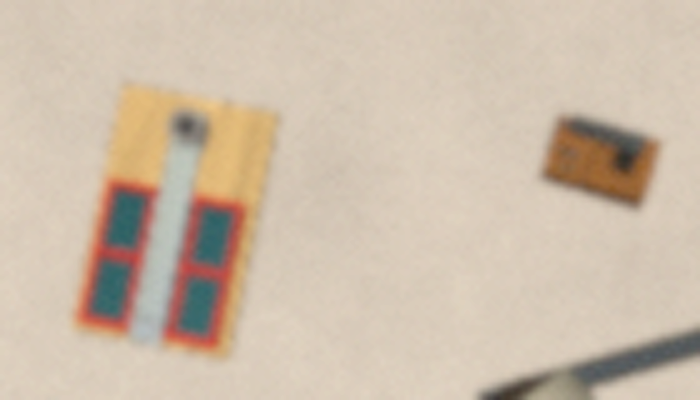

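Run:
```python
from h import *
for n in('side','top'):
    d=load(n+'0');P=pts(d);im=d['img'].astype(int)
    near=lambda c,r:(np.hypot(P[...,0]-c[0],P[...,1]-c[1])<r)&(d['z_map']>0)
    m=near((495,178),35)&(P[...,2]>74)&(P[...,2]<95)
    v,u=np.nonzero(m);print(n,'screw',m.sum(),np.median(P[m],0).round(1),(P[m].max(0)+P[m].min(0))/2,P[m].std(0),u.mean(),v.mean(),u.min(),u.max(),v.min(),v.max())
    m=near((481,-160),70)&(P[...,2]>80)
    q=P[m];print('key',m.sum())
    v,u=np.nonzero(m)
    for a,b,p in sorted(zip(v,u,q.round(0).tolist()))[:90]:print(a,b,p,end=';')
    print()
    # table plane
    m=near((490,0),60);print('table',np.median(P[m],0),P[m][:,2].std())
```

```text
side screw 69 [502.8 177.2  80.1] [503.87849463 177.45492389  79.20409745] [8.41428556 8.2195218  2.75548925] 222.18840579710144 257.57971014492756 217 228 253 262
key 191
165 304 [494.0, -171.0, 172.0];165 305 [491.0, -173.0, 173.0];165 306 [489.0, -175.0, 173.0];165 307 [488.0, -178.0, 171.0];166 304 [492.0, -169.0, 171.0];166 305 [490.0, -172.0, 170.0];166 306 [486.0, -171.0, 173.0];166 307 [484.0, -172.0, 173.0];166 308 [482.0, -175.0, 172.0];167 302 [494.0, -161.0, 171.0];167 303 [491.0, -162.0, 172.0];167 304 [487.0, -162.0, 174.0];167 305 [486.0, -166.0, 173.0];167 306 [486.0, -170.0, 170.0];167 307 [481.0, -169.0, 173.0];167 308 [479.0, -171.0, 173.0];168 300 [497.0, -156.0, 169.0];168 301 [493.0, -155.0, 173.0];168 302 [491.0, -158.0, 171.0];168 303 [488.0, -158.0, 173.0];168 304 [487.0, -162.0, 170.0];168 305 [487.0, -168.0, 167.0];168 306 [481.0, -164.0, 172.0];168 307 [480.0, -167.0, 171.0];168 308 [480.0, -173.0, 166.0];169 298 [499.0, -149.0, 169.0];169 299 [493.0, -145.0, 176.0];169 300 [492.0, -149.0, 173.0];169 301 [493.0, -155.0, 168.0];169 302 [489.0, -154.0, 171.0
[... 3739 characters left out ...]
.0, 173.0];209 323 [483.0, -160.0, 163.0];209 324 [482.0, -163.0, 167.0];209 325 [482.0, -167.0, 167.0];209 326 [481.0, -170.0, 176.0];209 327 [481.0, -174.0, 178.0];209 328 [484.0, -179.0, 160.0];210 323 [487.0, -164.0, 106.0];210 324 [484.0, -166.0, 131.0];210 325 [480.0, -168.0, 158.0];210 326 [481.0, -172.0, 154.0];210 327 [480.0, -175.0, 161.0];211 323 [486.0, -166.0, 85.0];211 324 [481.0, -167.0, 125.0];211 325 [480.0, -170.0, 134.0];211 326 [480.0, -174.0, 133.0];212 323 [483.0, -167.0, 81.0];212 324 [479.0, -168.0, 110.0];212 325 [480.0, -173.0, 99.0];212 326 [481.0, -177.0, 93.0];213 325 [478.0, -174.0, 91.0];
table [ 4.89363882e+02 -3.29666837e-01 -8.00385804e-01] 4.788889945415951
```

```bash
cat >> h.py <<'E'
def onplane(d,uv,z):
    M=cv2.Rodrigues(d['rvec'])[0]; C=-M.T@d['tvec'].ravel()
    uv=np.atleast_2d(uv).astype(float)
    r=np.c_[(uv[:,0]-d['cx'])/d['fx'],(uv[:,1]-d['cy'])/d['fy'],np.ones(len(uv))]@M
    return C+r*((z-C[2])/r[:,2])[:,None]
E
python3 - <<'E'
from h import *
for n in('side','top'):
    d=load(n+'0');P=pts(d)
    near=lambda c,r:(np.hypot(P[...,0]-c[0],P[...,1]-c[1])<r)&(d['z_map']>0)
    m=near((488,-150),50)&(P[...,2]>(165 if n=='side' else 155))
    v,u=np.nonzero(m);q=onplane(d,np.c_[u,v],170)[:,:2].astype(np.float32)
    vx,vy,x0,y0=cv2.fitLine(q,cv2.DIST_HUBER,0,.01,.01).ravel()
    s=np.sign(vy);t=(q-[x0,y0])@[vx,vy]*s
    print(n,'short arm ang',np.degrees(np.arctan2(vy*s,vx*s)),'mid',x0,y0,'ends',t.min(),t.max(),cv2.minAreaRect(q))
    m=near((485,-172),40)&(P[...,2]>75)&(P[...,2]<150)
    if n=='side':
        for lo in (75,90,105,120,135):
            k=m&(P[...,2]>lo)&(P[...,2]<lo+15); print(lo,np.median(P[k],0),k.sum())
    # board by saturation
    hsv=cv2.cvtColor(d['img'],cv2.COLOR_BGR2HSV)
    m=near((430,165),140)&(P[...,2]<30)&(P[...,2]>-10)&(hsv[...,1]>90)
    k=(near((430,165),140)&(hsv[...,1]>80)).astype(np.uint8)
    nn,l,st,c=cv2.connectedComponentsWithStats(k)
    print(n,sorted(st[1:].tolist(),key=lambda r:-r[4])[:3])
    i=1+st[1:,4].argmax();cs,_=cv2.findContours((l==i).astype(np.uint8),0,cv2.CHAIN_APPROX_NONE)
    q=onplane(d,cs[0][:,0],30 if 0 else 20)[:,:2].astype(np.float32)
    print('board',cv2.minAreaRect(q),cv2.boxPoints(cv2.minAreaRect(q)).round())
    # stand
    k=(near((488,-155),60)&(hsv[...,1]>110)&(P[...,2]<70)&(hsv[...,0]<18)).astype(np.uint8)
    cs,_=cv2.findContours(k,0,cv2.CHAIN_APPROX_NONE);c=max(cs,key=len)
    q=onplane(d,c[:,0],52)[:,:2].astype(np.float32);print('stand',cv2.minAreaRect(q))
    # mean horizon bar (aluminium)
E
```

```text
side short arm ang 78.025406 mid 491.3206 -148.62032 ends -30.26298 31.766754 ((491.0639343261719, -147.8607940673828), (62.018436431884766, 18.16259002685547), 78.93453979492188)
75 [ 483.79795289 -165.03084126   80.16659634] 13
90 [ 481.93632628 -164.11766272   98.14735416] 17
105 [ 483.10488035 -165.87771473  112.40746756] 17
120 [ 483.05785067 -165.04477269  126.91751793] 21
135 [ 483.59589945 -164.71928471  144.56584998] 19
side [[201, 252, 82, 77, 2031], [232, 288, 1, 1, 1], [269, 295, 1, 1, 1]]
board ((430.84759521484375, 189.00379943847656), (133.0991973876953, 207.3126983642578), 80.52784729003906) [[318. 140.]
 [522. 106.]
 [544. 238.]
 [340. 272.]]
stand ((479.0777893066406, -142.44345092773438), (117.07344055175781, 71.6369400024414), 89.12393188476562)
top short arm ang 73.05258 mid 491.39145 -152.50237 ends -27.04138 28.397472 ((490.744873046875, -151.60769653320312), (55.33464050292969, 16.651281356811523), 75.48079681396484)
top [[215, 197, 40, 55, 1135]]
board ((433.4356994628906, 185.3705291748047), (129.98011779785156, 203.10231018066406), 80.39915466308594) [[322. 138.]
 [523. 104.]
 [544. 233.]
 [344. 266.]]
stand ((484.67535400390625, -155.01516723632812), (80.79580688476562, 45.457252502441406), 78.96576690673828)
```

```bash
cat >> h.py <<'E'
S=np.array([502.,176.,82.])
G0=np.array([487.,-171.,95.]); PSI=np.radians(76)
def keyR(x,mz): # x axis and long arm direction
    x=np.array(x)/np.linalg.norm(x); z=-np.array(mz)/np.linalg.norm(mz); return np.c_[x,np.cross(z,x),z]
K0=keyR([np.cos(PSI),np.sin(PSI),0],[0,0,-1])
def Kphi(deg): a=np.radians(deg); return keyR([0,0,-1],[np.cos(a),np.sin(a),0])
def KT(t,s):
    t=np.radians(t); z=np.array([np.cos(t),0,-np.sin(t)]);y=np.array([0,s,0.]);return np.c_[np.cross(y,z),y,z]
def quat(Rm): return R.from_matrix(Rm).as_quat(scalar_first=True)
def tcp(g,Rk,t,s): # grasp point g, key rot
    T=Rk@KT(t,s); return g-6*T[:,2],quat(T)
E
python3 - <<'E'
from h import *
for t in(20,30,40,50):
  for s in(1,-1):
    o=[]
    for g,K in [(G0+K0@[-120,0,40],K0),(G0,K0),(G0+[0,0,110],K0)]+[(S+[70*np.cos(np.radians(f)),70*np.sin(np.radians(f)),h],Kphi(f)) for f in(-60,-80,-105,-140) for h in(23,130)]:
        q=env.solve_ik(*tcp(np.array(g),K,t,s)); o.append(None if q is None else np.round(q,1).tolist())
    print(t,s,*o,sep='\n')
E
```

```text
20
1
[-0.8, 0.8, 0.2, -1.0, -1.8, 0.8]
[-0.7, 0.7, -0.0, -1.0, -1.6, 0.8]
[-0.7, 0.6, 0.0, -1.1, -1.7, 0.6]
[0.6, 0.4, -0.6, 0.6, -0.7, -0.6]
[0.7, 0.3, -0.5, 0.4, -1.0, -0.4]
[0.7, 0.4, -0.6, 0.4, -0.8, -0.8]
[0.7, 0.3, -0.4, 0.3, -1.1, -0.7]
[0.7, 0.4, -0.5, 0.2, -1.0, -1.1]
[0.7, 0.3, -0.3, 0.2, -1.2, -1.0]
[0.6, 0.4, -0.4, 0.0, -1.1, -1.5]
[0.6, 0.3, -0.2, 0.0, -1.4, -1.5]
20
-1
[-0.8, 0.8, 0.2, -1.0, -1.8, -2.4]
[-0.7, 0.7, -0.0, -1.0, -1.6, -2.3]
[-0.7, 0.6, 0.0, -1.1, -1.7, -2.5]
[0.6, 0.4, -0.6, 0.6, -0.7, 2.6]
[0.7, 0.3, -0.5, 0.4, -1.0, 2.7]
[0.7, 0.4, -0.6, 0.4, -0.8, 2.3]
[0.7, 0.3, -0.4, 0.3, -1.1, 2.5]
[0.7, 0.4, -0.5, 0.2, -1.0, 2.0]
[0.7, 0.3, -0.3, 0.2, -1.2, 2.1]
[0.6, 0.4, -0.4, 0.0, -1.1, 1.6]
[0.6, 0.3, -0.2, 0.0, -1.4, 1.6]
30
1
[-0.8, 0.7, 0.1, -0.9, -1.7, 0.7]
[-0.6, 0.7, -0.0, -0.9, -1.5, 0.8]
[-0.6, 0.5, 0.0, -0.9, -1.6, 0.6]
[0.7, 0.4, -0.7, 0.8, -0.7, -0.9]
[0.7, 0.3, -0.6, 0.6, -1.0, -0.6]
[0.7, 0.4, -0.6, 0.6, -0.9, -1.0]
[0.7, 0.3, -0.4, 0.5, -1.2, -0.8]
[0.7, 0.5, -0.4, 0.3, -1.1, -1.2]
[0.7, 0.4, -0.3, 0.3, -1.3, -1.1]
[0.6, 0.5, -0.3, 0.0, -1.3, -1.5
[... 1227 characters left out ...]
-0.7, -1.2, 0.6]
[-0.5, 0.4, -0.0, -0.7, -1.4, 0.4]
[0.7, 0.5, -0.8, 1.2, -1.0, -1.2]
[0.8, 0.3, -0.7, 1.0, -1.1, -1.0]
[0.8, 0.6, -0.6, 0.8, -1.1, -1.2]
[0.8, 0.4, -0.5, 0.7, -1.3, -1.1]
[0.8, 0.6, -0.4, 0.4, -1.4, -1.3]
[0.8, 0.5, -0.3, 0.4, -1.6, -1.2]
[0.7, 0.7, -0.1, 0.0, -1.6, -1.5]
[0.7, 0.6, -0.0, 0.0, -1.8, -1.5]
50
-1
[-0.6, 0.5, 0.0, -0.6, -1.4, -2.5]
[-0.5, 0.5, -0.1, -0.7, -1.2, -2.6]
[-0.5, 0.4, -0.0, -0.7, -1.4, -2.7]
[0.7, 0.5, -0.8, 1.2, -1.0, 1.9]
[0.8, 0.3, -0.7, 1.0, -1.1, 2.2]
[0.8, 0.6, -0.6, 0.8, -1.1, 1.9]
[0.8, 0.4, -0.5, 0.7, -1.3, 2.1]
[0.8, 0.6, -0.4, 0.4, -1.4, 1.8]
[0.8, 0.5, -0.3, 0.4, -1.6, 1.9]
[0.7, 0.7, -0.1, 0.0, -1.6, 1.6]
[0.7, 0.6, -0.0, 0.0, -1.8, 1.6]
```

Run:
```python
from h import *
T=(K0@KT(30,1))[:,2]
env.reach(*tcp(G0-120*T+[0,0,80],K0,30,1))
env.reach(*tcp(G0-110*T,K0,30,1))
p,q=tcp(G0,K0,30,1)
print(env.move_l(p-50*T,v=150)); print(env.move_l(p,v=80,f_stop=8))
s=env.get_state();print(s['time'],s['position'],p,s['force'])
shot('side','side1');shot('top','top1')
a=load('side1');cv2.imwrite('pics/c3.png',cv2.resize(a['img'][100:240,220:420],None,fx=4,fy=4))
```

```text
False
False
3.1417 [ 485.85051732 -176.12882286   97.98082899] [ 485.74293696 -176.04180449   98.        ] [ 0.15040666 -0.10965383  0.35636206]
```

View pics/c3.png

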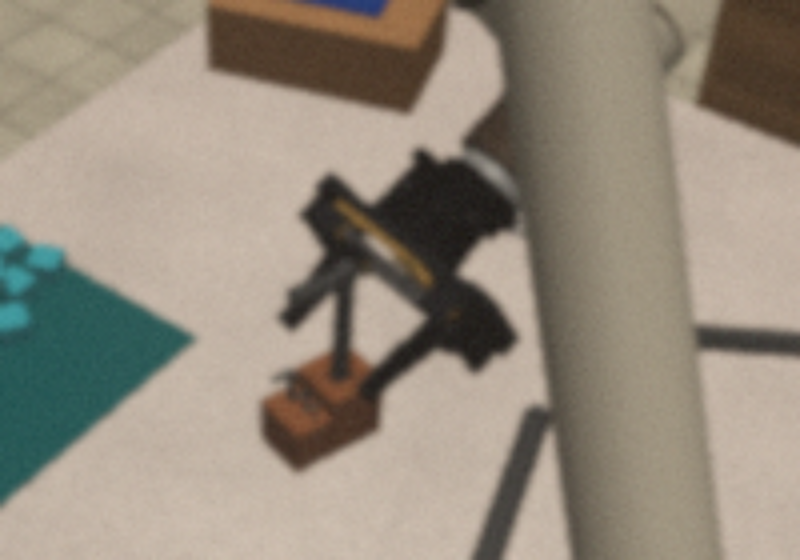

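The picture shows the open fingers either side of the upright key: the bar at about (345,320), the fingertips at (290,320) and (365,390). I'll close and lift.

Run:
```python
from h import *
env.command_gripper(0,squeeze=55)
s=env.get_state();print(s['time'],s['grip_width'],s['force'],s['torque'])
p=np.array(s['position']); env.move_l(p+[0,0,30],v=80); s=env.get_state(); print(s['force'],s['grip_width'])
env.move_l(p+[0,0,120],v=150); s=env.get_state(); print(s['time'],s['force'],s['torque'],s['grip_width'])
g=S+[70*np.cos(np.radians(-80)),70*np.sin(np.radians(-80)),23+80]
env.reach(*tcp(np.array([490,-60,300.]),Kphi(-80),30,1))
env.reach(*tcp(g,Kphi(-80),30,1)); env.sleep(.3)
s=env.get_state();print(s['time'],s['position'],s['force'],s['torque'],s['grip_width'])
shot('side','side2');shot('top','top2')
a=load('side2');cv2.imwrite('pics/c4.png',cv2.resize(a['img'][180:310,160:340],None,fx=4,fy=4))
a=load('top2');cv2.imwrite('pics/c5.png',cv2.resize(a['img'][160:260,180:330],None,fx=5,fy=5))
```

```text
4.425 12.958290824247916 [-0.26178259 -0.45270815 -0.57448393] [-1.86013595  0.55542703  0.00187047]
[ 0.05520458  0.37319175 -3.14238528] 13.160742266884913
5.7 [ 0.39146378  0.20900883 -2.04666532] [-2.39125056  0.6808046   0.00739357] 12.975753867317243
8.1667 [513.73910566 109.26049495 191.06140808] [ 0.53616989 -0.00511493 -2.51099283] [1.32854255 0.37172963 0.02212215] 13.145961383614777
```

View pics/c4.png

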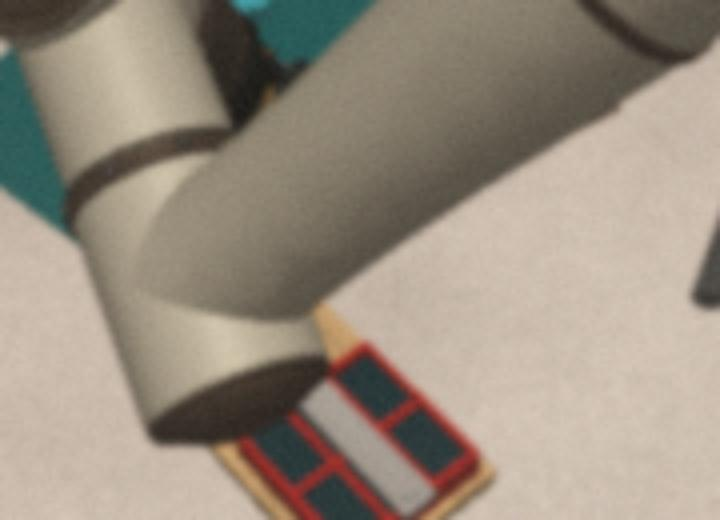

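View pics/c5.png

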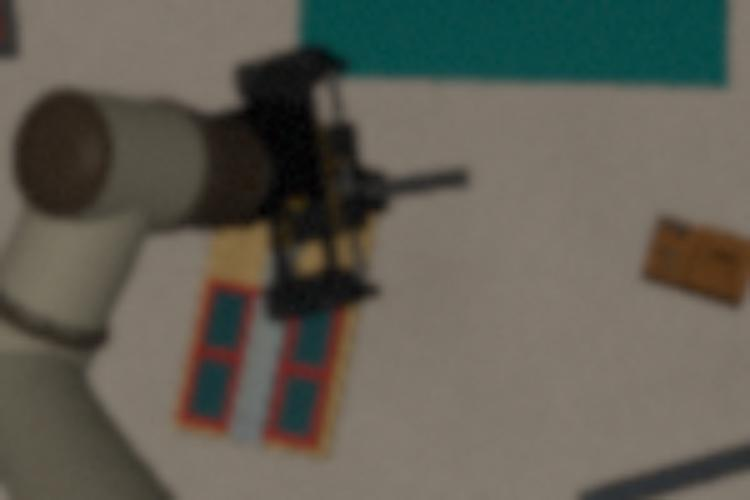

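The top view shows only the long arm, at about (430,182), sticking out toward −y. The gripper hides the short arm, and the forearm blocks the side view. I'll go back to the upright hold, which both cameras can see, and measure how the key sits in the jaws.

Run:
```python
from h import *
env.reach(*tcp(np.array([490,-60,300.]),K0,30,1)); env.sleep(.3)
s=env.get_state();print(s['time'],s['position'],s['orientation'])
shot('side','side3');shot('top','top3')
np.savez('pics/st3.npz',p=s['position'],q=s['orientation'])
a=load('side3');cv2.imwrite('pics/c4.png',cv2.convertScaleAbs(cv2.resize(a['img'][60:220,180:380],None,fx=4,fy=4),alpha=1.7))
a=load('top3');cv2.imwrite('pics/c5.png',cv2.convertScaleAbs(cv2.resize(a['img'][160:260,230:380],None,fx=5,fy=5),alpha=2))
```

```text
9.9167 [488.67504134 -64.13267839 302.68796688] [ 0.3934162  -0.53369585  0.68209047  0.30845589]
```

View pics/c4.png

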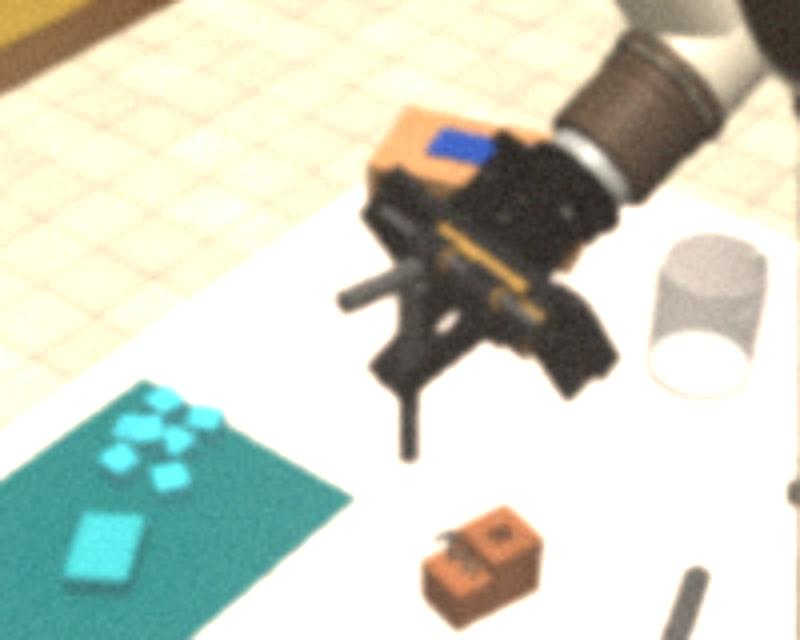

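View pics/c5.png

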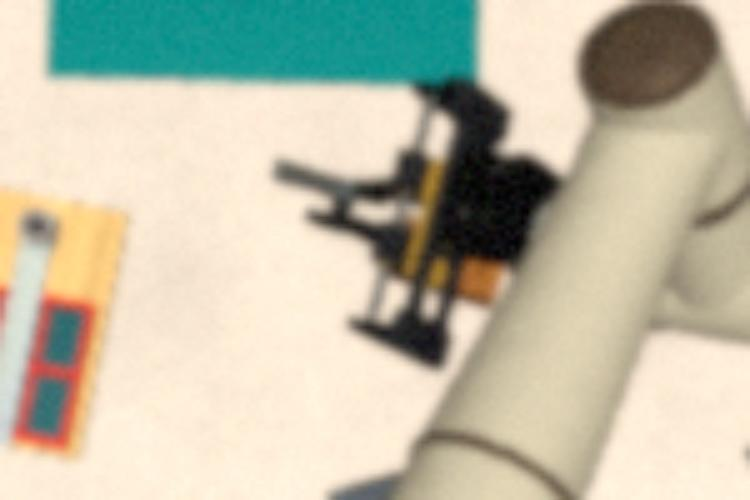

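The side view shows the whole key: short-arm tip at about (340,302) in the crop, corner at (415,268), long-arm end at (408,458). The top view shows the short arm, tip at (275,172). I'll put the depth points into the expected key frame to get the offsets.

Run:
```python
from h import *
st=np.load('pics/st3.npz'); T=R.from_quat(st['q'],scalar_first=True).as_matrix()
g=st['p']+6*T[:,2]; Rk=T@KT(30,1).T; O=g+Rk@[0,0,70]
print('nominal corner',O,'Rk',Rk.round(3).tolist())
for n in('side','top'):
    d=load(n+'3');P=pts(d);L=(P-O)@Rk
    M=cv2.Rodrigues(d['rvec'])[0];C=-M.T@d['tvec'].ravel();cd=(C-O)@Rk;print(n,'cam dir in key',(cd/np.linalg.norm(cd)).round(2))
    ok=d['z_map']>0
    m=ok&(L[...,0]>10)&(L[...,0]<70)&(abs(L[...,1])<25)&(abs(L[...,2])<25)
    q=L[m];print('short',m.sum(),'xmax',np.sort(q[:,0])[-6:].round(1))
    for a in range(10,65,10):
        k=(q[:,0]>a)&(q[:,0]<=a+10)
        if k.sum():print(a,k.sum(),'med',np.median(q[k],0).round(1),'y',q[k,1].min().round(1),q[k,1].max().round(1),'z',q[k,2].min().round(1),q[k,2].max().round(1))
    m=ok&(abs(L[...,0])<25)&(abs(L[...,1])<25)&(L[...,2]<-90)&(L[...,2]>-175)
    q=L[m];
    for a in range(-170,-90,10):
        k=(q[:,2]>a)&(q[:,2]<=a+10)
        if k.sum():print(a,k.sum(),'med',np.median(q[k],0).round(1),'x',q[k,0].min().round(1),q[k,0].max().round(1),'y',q[k,1].min().round(1),q[k,1].max().round(1))
```

```text
nominal corner [489.98125428 -59.09046413 369.68699585] Rk [[0.24, -0.971, 0.001], [0.971, 0.24, -0.0], [-0.0, 0.001, 1.0]]
side cam dir in key [0.49 0.64 0.59]
short 109 xmax [49.7 49.8 49.9 50.2 50.4 51.2]
10 22 med [14.8  4.3  4.6] y -7.5 8.2 z -4.5 7.8
20 26 med [23.7  4.5  3.2] y -7.6 8.7 z -4.1 8.4
30 23 med [35.4  4.   4.6] y -4.9 7.0 z -3.2 8.1
40 35 med [46.4  1.1  2.2] y -9.6 8.3 z -6.0 7.2
50 3 med [50.4  6.   0.4] y 3.3 6.5 z -0.8 3.7
-160 1 med [  -2.5    4.  -152.7] x -2.5 -2.5 y 4.0 4.0
-150 15 med [   3.6    4.7 -144.4] x -3.8 8.4 y -0.4 8.1
-140 20 med [   3.8    5.9 -133.7] x -4.5 8.4 y -1.0 7.8
-130 16 med [   3.3    5.9 -124.4] x -4.4 8.5 y -1.4 8.7
-120 17 med [   4.5    4.8 -114.9] x -3.7 8.3 y -1.9 8.4
-110 16 med [   3.     5.9 -105.2] x -4.2 8.2 y -1.6 8.7
-100 7 med [ -0.1   6.5 -96.9] x -4.7 8.5 y 1.2 8.3
top cam dir in key [-0.02  0.17  0.99]
short 51 xmax [43.5 44.2 45.3 45.8 46.5 46.7]
10 13 med [14.9  1.4  4. ] y -6.9 7.1 z 0.0 11.0
20 14 med [24.9 -0.1  6. ] y -5.5 7.7 z 0.5 11.3
30 14 med [35.7  0.3  3.9] y -8.0 6.2 z -2.7 11.8
40 10 med [43.8  0.3  4.5] y -8.9 5.9 z -1.3 10.2
-160 1 med [  -6.8    4.9 -153.7] x -6.8 -6.8 y 4.9 4.9
-150 1 med [  -3.4    7.2 -144.8] x -3.4 -3.4 y 7.2 7.2
```

Run:
```python
from h import *
for n,b in(('side',(214,249,233,272)),('top',(230,198,246,214))):
    d=load(n+'0');u0,v0,u1,v1=b
    print(n);print(cv2.cvtColor(d['img'],cv2.COLOR_BGR2GRAY)[v0:v1,u0:u1]);print(pts(d)[v0:v1,u0:u1,2].round(0).astype(int))
```

```text
side
[[179 180 177 181 176 178 182 181 180 178 178 179 180 177 183 177 176 179
  177]
 [180 179 183 179 182 179 177 185 179 182 181 179 183 183 179 178 182 179
  180]
 [179 177 180 179 184 181 182 180 179 179 183 182 180 178 181 180 179 180
  177]
 [174 179 178 179 179 175 176 174 175 170 172 171 175 178 178 179 181 175
  173]
 [181 176 177 175 174 171 160 160 152 151 151 151 162 174 177 175 178 171
  167]
 [181 179 174 174 165 153 138 131 126 125 124 131 146 160 167 172 171 166
  160]
 [180 182 180 173 163 139 126 113 105 101 100 112 124 140 159 169 167 160
  160]
 [181 179 180 168 146 129 111  97  85  87  87 101 114 129 146 156 160 159
  156]
 [177 183 176 154 138 117  98  86  80  74  82  92 113 124 130 143 158 161
  161]
 [180 179 171 154 130 115  99  88  83  81  84 101 113 119 125 142 158 159
  158]
 [181 177 173 147 126 118 118 109 100 104 104 117 119 112 108 134 160 159
  161]
 [180 175 169 141 118 117 125 126 123 125 125 123 112 100  98 128 151 163
  165]
 [178 176 165 141 109 108 117 126 125 128 122 112  93  88  90 115 146 158
  162]
 [180 177 165 140 110  93 100  98  99  95 
[... 4370 characters left out ...]
1   14
    22   19]
 [  17   19   12   10   84   72   58   64   86   82   60   28   19   15
  1910   20]
 [  21   16   21   28   47   79   79   85   78   74   60   20   14   17
    12   18]
 [  26    8   27    9   41   74   74   66   69   56   44   15   10   24
    25   18]
 [  15   18   21   53   59   46   54   54   52   54   33   15   12   22
    24   15]
 [  15   19   27   47   55   51   60   59   53   49   27   25   15   17
    16   23]
 [  18   20   21   54   51   45   50   57   53   50   12   17   19   18
    18   17]
 [   9    8   17   44   54   48   57   54   54   44   17   20   16   20
    14   20]
 [  12   24   20   61   49   50   51   48   50   27   20   14   24   12
     7   23]]
```

Run:
```python
from h import *
d=load('side0');print(onplane(d,[(222.2,257.3),(217,257.3),(227.5,257.3),(222.5,253),(222.5,261.5)],82).round(1))
P=pts(d);ok=(np.hypot(P[...,0]-502,P[...,1]-176)<30)&(P[...,2]>77.5)&(P[...,2]<90);v,u=np.nonzero(ok)
q=onplane(d,np.c_[u,v],82)[:,:2].astype(np.float32);print(cv2.minEnclosingCircle(q),cv2.fitEllipse(cv2.convexHull(q)))
d=load('top0');g=cv2.cvtColor(d['img'],cv2.COLOR_BGR2GRAY).astype(float)[200:209,232:243]
w=np.clip(75-g,0,None);v,u=np.mgrid[200:209,232:243];print(onplane(d,[((w*u).sum()/w.sum(),(w*v).sum()/w.sum())],78))
```

```text
[[502.4 178.2  82. ]
 [513.3 186.9  82. ]
 [491.4 169.4  82. ]
 [511.7 167.6  82. ]
 [492.3 187.4  82. ]]
((503.2593078613281, 178.19956970214844), 14.125152587890625) ((503.4024658203125, 178.00592041015625), (26.626384735107422, 27.866121292114258), 5.978590488433838)
[[501.56629769 172.51154173  78.        ]]
```

```bash
cat >> h.py <<'E'
S=np.array([502.8,177.7,82.])
def pose(phi,tipz,c=None,t=30):  # TCP pose for tip at height tipz over c
    c=S if c is None else c; a=np.radians(phi)
    return tcp(np.array([c[0]+70*np.cos(a),c[1]+70*np.sin(a),tipz+49]),Kphi(phi),t,1)
def tipnow():
    s=env.get_state();T=R.from_quat(s['orientation'],scalar_first=True).as_matrix();Rk=T@KT(30,1).T
    return np.array(s['position'])+6*T[:,2]+Rk@[49,0,70],s
E
python3 - <<'E'
from h import *
env.reach(*pose(-80,160))
p,q=pose(-80,90);env.move_l(p,q,v=120);env.sleep(.2)
t,s=tipnow();print(t.round(1),s['time'],s['force'].round(1))
p,q=pose(-80,56.5);r=env.move_l(p,q,v=25,f_stop=6)
t,s=tipnow();print(r,t.round(1),s['time'],s['force'].round(1),s['torque'].round(2))
E
```

```text
[503.3 178.1  90.8] 12.2917 [ 1.1 -0.8 -2.5]
True [502.3 176.1  76.2] 12.9917 [ 2.  -1.7  2.7] [ 0.44 -0.02  0.05]
```

Contact came 6 mm down at tip height 76, so the tip is in the funnel but the hexagon isn't aligned. I'll search in yaw.

Run:
```python
from h import *
for phi in(-86,-74,-92,-68,-98,-62):
    env.move_l(*pose(phi,80),v=60)
    r=env.move_l(*pose(phi,70),v=25,f_stop=6)
    t,s=tipnow();print(phi,r,t.round(1),round(s['time'],1),s['force'].round(1),s['torque'].round(2))
    if not r or t[2]<73: break
```

```text
-86 True [502.8 176.9  76.4] 13.5 [ 0.6 -1.   3. ] [ 0.59 -0.07  0.06]
-74 True [502.3 176.1  76.4] 14.2 [ 1.2 -1.4  2.2] [0.55 0.13 0.04]
-92 True [502.  176.   76.2] 15.0 [ 1.6 -2.2  0.9] [ 0.4  -0.34  0.08]
-68 True [502.4 176.2  76.9] 15.9 [ 1.7 -2.8  1.6] [0.5  0.24 0.02]
-98 True [501.9 176.2  76.5] 16.8 [ 1.2 -2.2  0.9] [ 0.56 -0.42  0.07]
-62 True [502.5 176.1  77. ] 18.0 [ 1.1 -1.9  1.9] [ 0.43  0.27 -0.04]
```

Run:
```python
from h import *
def probe(phi,c):
    env.move_l(*pose(phi,80,c),v=60)
    r=env.move_l(*pose(phi,68,c),v=25,f_stop=6)
    t,s=tipnow();print(phi,c,r,t.round(1),round(s['time'],1),s['force'].round(1),s['torque'].round(2));return r,t
for c in((502.5,176),(502.5,174.5),(502.5,173),(501,175),(504,175)):
    r,t=probe(-80,c)
    if not r or t[2]<73: break
```

```text
-80 (502.5, 176) True [502.1 174.6  74.5] 18.8 [ 1.1 -1.2  2.8] [ 0.55 -0.14  0.13]
-80 (502.5, 174.5) False [502.6 174.7  67.9] 19.7 [ 1.2  0.6 -1.9] [1.44 0.05 0.09]
```

It dropped into the hexagon with the centre at y ≈ 174.6, which agrees with the top camera. I'll continue down.

Run:
```python
from h import *
r=env.move_l(*pose(-80,53,(502.5,174.5)),v=20,f_stop=8)
t,s=tipnow();print(r,t.round(1),round(s['time'],1),s['force'].round(1),s['torque'].round(2))
shot('side','side4');shot('top','top4')
a=load('top4');cv2.imwrite('pics/c5.png',cv2.convertScaleAbs(cv2.resize(a['img'][160:260,180:330],None,fx=5,fy=5),alpha=2))
```

```text
True [503.  173.7  55.3] 20.3 [ 1.9 -0.6  3.4] [ 0.84 -0.07  0.14]
```

View pics/c5.png

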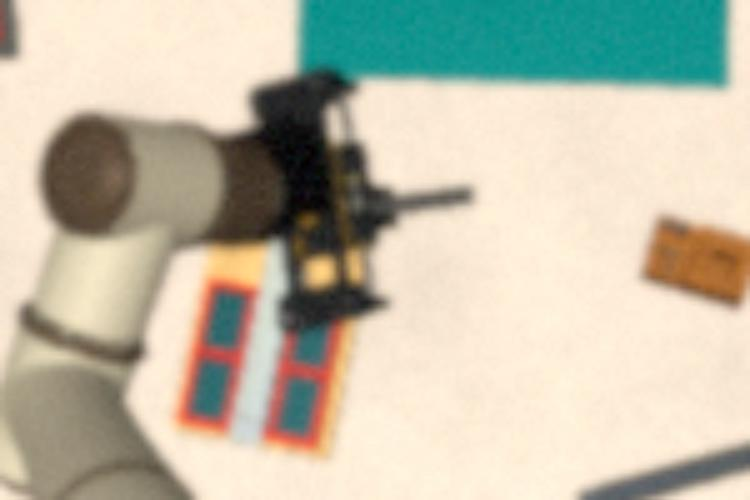

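The tip is at 55.3 mm against a nominal floor of 56, so it's fully seated. I'll release, then straddle the long arm near 125 mm with a vertical tool and check.

```bash
cat >> h.py <<'E'
C=np.array([502.8,174.5])
def pull(phi,r=125,z=105,t=0):
    a=np.radians(phi);return tcp(np.array([C[0]+r*np.cos(a),C[1]+r*np.sin(a),z]),Kphi(phi),t,1)
E
python3 - <<'E'
from h import *
env.command_gripper(50); s=env.get_state()
T=R.from_quat(s['orientation'],scalar_first=True).as_matrix()
env.move_l(np.array(s['position'])-60*T[:,2]+[0,0,20],v=150)
env.reach(*pull(-80,z=175)); env.sleep(.2)
s=env.get_state();print(s['time'],s['force'].round(2),s['grip_width'])
shot('side','side5');d=shot('top','top5')
cv2.imwrite('pics/c5.png',cv2.convertScaleAbs(cv2.resize(d['img'][160:260,180:330],None,fx=5,fy=5),alpha=2))
for n in('side5','top5'):
    d=load(n);P=pts(d);g=cv2.cvtColor(d['img'],cv2.COLOR_BGR2GRAY)
    m=(P[...,2]>98)&(P[...,2]<116)&(np.hypot(P[...,0]-C[0],P[...,1]-C[1])<165)
    q=P[m];print(n,m.sum())
    if m.sum()>5:
        vx,vy,x0,y0=cv2.fitLine(q[:,:2].astype(np.float32),cv2.DIST_HUBER,0,.01,.01).ravel();print(np.degrees(np.arctan2(vy,vx)),x0,y0,q.min(0),q.max(0))
E
```

```text
22.8667 [-0.63  0.19  0.16] 50.001356318684294
side5 286
-80.15051 512.5762 109.91749 [495.8391199   26.83903692  98.02466958] [535.48779898 182.55203438 115.7122947 ]
top5 70
-79.54712 512.83136 102.44834 [499.86899889  38.32815911  98.60658417] [528.19356942 161.18416286 114.84435983]
```

View pics/c5.png

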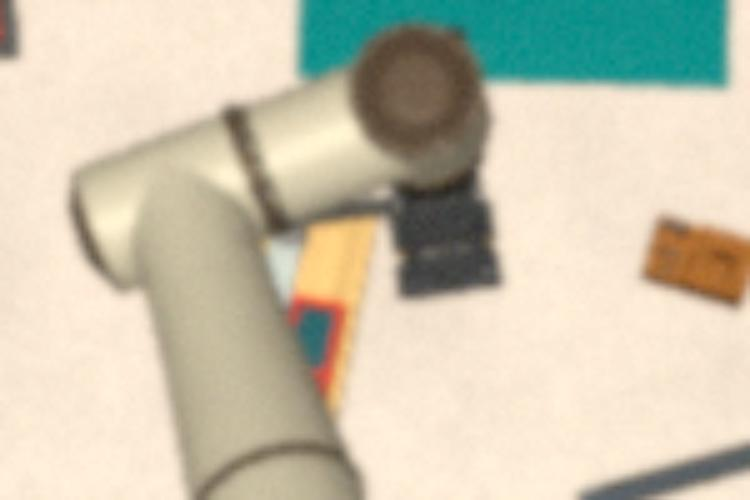

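The key stands free in the socket with its long arm at −80° and level near 105 mm. Next I'll lower the jaws over it and pull clockwise.

```bash
cat > pull.py <<'E'
from h import *
import sys
a0,a1,step,lim=map(float,sys.argv[1:5])
for phi in np.arange(a0,a1-.01,-step):
    env.move_l(*pull(phi),v=40)
    s=env.get_state();a=np.radians(phi);f=np.array(s['force']);tan=np.array([-np.sin(a),np.cos(a),0]);
    T=R.from_quat(s['orientation'],scalar_first=True).as_matrix();
    p=np.array(s['position'])[:2]-C
    print(phi,round(s['time'],1),'Ft',round(f@tan,1),'Fr',round(f[0]*np.cos(a)+f[1]*np.sin(a),1),'Fz',round(f[2],1),'act',np.degrees(np.arctan2(p[1],p[0])).round(1),flush=True)
    if f@tan>lim: print('STOP');break
E
python3 - <<'E'
from h import *
env.move_l(*pull(-80),v=120,f_stop=10); env.command_gripper(24)
s=env.get_state();print(s['time'],s['force'].round(2),s['grip_width'])
E
python3 pull.py -82 -112 3 10.5
```

```text
24.4583 [ 0.29 -0.15  0.17] 24.06908044085034
-82.0 24.7 Ft -0.0 Fr 0.8 Fz -0.2 act -82.0
-85.0 25.0 Ft 1.5 Fr 0.1 Fz 0.4 act -84.7
-88.0 25.4 Ft 1.2 Fr -2.1 Fz -1.3 act -87.6
-91.0 25.7 Ft 2.6 Fr -1.1 Fz -0.2 act -90.5
-94.0 26.0 Ft 5.0 Fr -1.1 Fz 0.2 act -93.1
-97.0 26.3 Ft 6.1 Fr -0.7 Fz 0.9 act -96.2
-100.0 26.6 Ft 6.2 Fr -0.8 Fz 1.6 act -99.3
-103.0 26.9 Ft 5.8 Fr -0.6 Fz 1.2 act -102.4
-106.0 27.2 Ft 4.7 Fr -1.3 Fz 1.1 act -105.4
-109.0 27.6 Ft 5.6 Fr -2.2 Fz 1.7 act -108.4
-112.0 27.9 Ft 5.1 Fr -1.6 Fz 0.9 act -111.5
```

```bash
python3 pull.py -115 -166 3 10
```

```text
-115.0 28.2 Ft 5.6 Fr -2.6 Fz 1.0 act -114.5
-118.0 28.5 Ft 5.8 Fr -2.0 Fz 0.7 act -117.5
-121.0 28.8 Ft 5.8 Fr -2.1 Fz 1.2 act -120.6
-124.0 29.1 Ft 4.4 Fr -4.1 Fz 0.7 act -123.6
-127.0 29.5 Ft 5.9 Fr -2.7 Fz 0.1 act -126.6
-130.0 29.8 Ft 5.9 Fr -2.8 Fz 0.6 act -129.6
-133.0 30.1 Ft 5.9 Fr -4.2 Fz 0.4 act -132.7
-136.0 30.4 Ft 5.8 Fr -4.0 Fz 0.5 act -135.7
-139.0 30.7 Ft 5.3 Fr -4.3 Fz 0.3 act -138.7
-142.0 31.1 Ft 5.8 Fr -4.3 Fz -0.0 act -141.7
-145.0 31.4 Ft 5.9 Fr -5.1 Fz 0.8 act -144.8
-148.0 31.7 Ft 6.5 Fr -4.6 Fz 0.4 act -147.8
-151.0 32.0 Ft 8.4 Fr -5.1 Fz 1.0 act -150.6
-154.0 32.3 Ft 12.5 Fr -7.1 Fz 0.4 act -153.3
STOP
```

The tangential force has doubled from 6 to 12.5 N at about −153°, so this looks like the stop. I'll add one small confirming step, then back off.

```bash
python3 pull.py -155 -155.1 1 15
python3 - <<'E'
from h import *
env.sleep(.2)
s=env.get_state();print(s['force'].round(1))
env.move_l(*pull(-150.5),v=40)
s=env.get_state();print(s['force'].round(1))
env.command_gripper(45)
s=env.get_state();print(s['force'].round(1))
env.move_l(*pull(-150.5,z=200),v=100)
env.reach(*pull(-100,r=260,z=300)); env.sleep(.3)
print(env.get_state()['time'])
for n in('side6','top6'):
    d=shot(n[:-1],n);P=pts(d)
    m=(P[...,2]>96)&(P[...,2]<117)&(np.hypot(P[...,0]-C[0],P[...,1]-C[1])<165)
    q=P[m];print(n,m.sum())
    if m.sum()>5:
        vx,vy,x0,y0=cv2.fitLine(q[:,:2].astype(np.float32),cv2.DIST_HUBER,0,.01,.01).ravel();a=[vx,vy];print(np.degrees(np.arctan2(vy,vx)),x0,y0,q.min(0),q.max(0))
        t=q[:,:2]@[vx,vy];print('slope',np.polyfit(t,q[:,2],1))
a=load('side6');cv2.imwrite('pics/c4.png',cv2.convertScaleAbs(cv2.resize(a['img'][180:330,160:340],None,fx=4,fy=4),alpha=1.6))
a=load('top6');cv2.imwrite('pics/c5.png',cv2.convertScaleAbs(cv2.resize(a['img'][160:260,180:330],None,fx=5,fy=5),alpha=2))
E
```

```text
-155.0 32.6 Ft 12.8 Fr -7.7 Fz -0.0 act -154.1
[12.3 -9.7  1.4]
[ 2.5 -3.   1.7]
[0.3 0.  0.4]
36.5
side6 372
35.864094 443.28864 138.32964 [378.34988893  85.30511785  96.83380753] [509.74711536 184.12344612 115.12210344]
slope [3.47624963e-02 9.30153984e+01]
top6 0
```

View pics/c4.png

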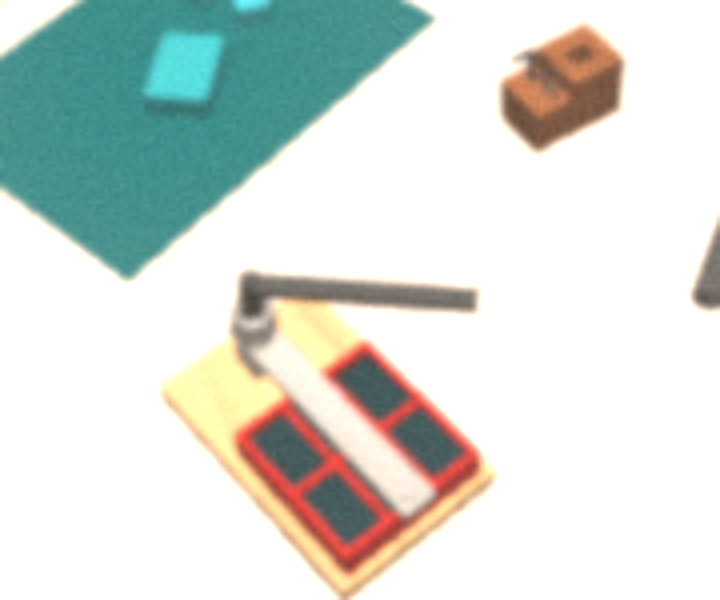

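View pics/c5.png

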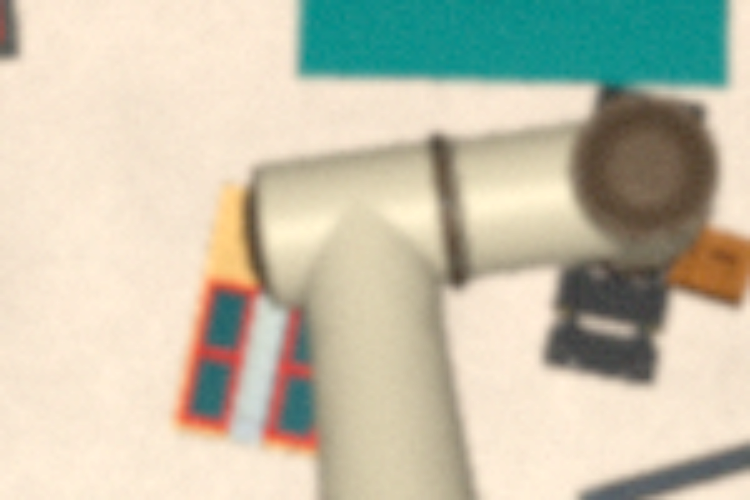

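The key stands seated with its long arm level at about −144°; it sprang back a few degrees through its play. Soap, stand and board are undisturbed. The springback was larger than I expected, so I'll pull again to confirm the stop: the force should climb straight past 6 N with no turning plateau.

```bash
python3 - <<'E'
from h import *
env.reach(*pull(-144,z=190)); env.move_l(*pull(-144),v=120,f_stop=10); env.command_gripper(24)
s=env.get_state();print(s['time'],s['force'].round(2),s['grip_width'])
E
python3 pull.py -147 -161 2 13
```

```text
39.2833 [ 0.37 -0.45  0.14] 24.306211692533836
-147.0 39.6 Ft 1.5 Fr 0.7 Fz 0.4 act -147.0
-149.0 39.9 Ft 4.4 Fr -0.8 Fz 0.4 act -148.7
-151.0 40.1 Ft 7.9 Fr -1.5 Fz 0.1 act -150.5
-153.0 40.4 Ft 12.1 Fr -2.7 Fz 0.6 act -152.3
-155.0 40.6 Ft 13.6 Fr -2.5 Fz -0.1 act -154.2
STOP
```

The force climbed steadily to 13.6 N over the same angles with no plateau, so the screw is on its stop. I'll release and withdraw.

Run:
```python
from h import *
env.move_l(*pull(-147),v=40); env.command_gripper(45)
env.move_l(*pull(-147,z=200),v=100)
env.reach(*pull(-100,r=260,z=300)); env.sleep(.3)
s=env.get_state();print(s['time'],s['force'].round(2))
d=shot('side','side7');P=pts(d)
m=(P[...,2]>96)&(P[...,2]<117)&(np.hypot(P[...,0]-C[0],P[...,1]-C[1])<165);q=P[m]
vx,vy,x0,y0=cv2.fitLine(q[:,:2].astype(np.float32),cv2.DIST_HUBER,0,.01,.01).ravel();print(np.degrees(np.arctan2(vy,vx)),np.polyfit(q[:,:2]@[vx,vy],q[:,2],1))
print('corner top z',np.median(P[(np.hypot(P[...,0]-C[0],P[...,1]-C[1])<9)&(P[...,2]>90)][:,2]))
a0=load('side0')
diff=lambda b:np.abs(d['img'][b[1]:b[3],b[0]:b[2]].astype(int)-a0['img'][b[1]:b[3],b[0]:b[2]]).mean()
print('soap',diff((190,180,225,215)),'bottle',diff((135,335,165,365)),'beaker',diff((340,115,375,162)))
cv2.imwrite('pics/c6.png',d['img'])
```

```text
44.5 [ 0.25  0.17 -0.17]
35.450253 [3.37637067e-02 9.36163857e+01]
corner top z 112.81215994221888
soap 4.844081632653062 bottle 6.859259259259259 beaker 6.4107396149949345
```

View pics/c6.png

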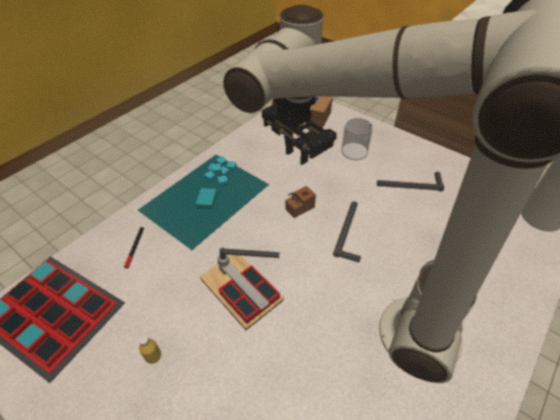

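The key is seated in the screw at about (223,255), with its arm running to (278,255). Soap (206,197), bottle (149,350) and beaker (356,140) are where they started, and the gripper is clear. I'll hand in.

```bash
python3 -c "
from cell import env
env.close_job()"
```

```text
the job is handed in; nothing more can be done
```

I took the key out of its stand, turned it over and seated it in the screw. I then pulled the long arm clockwise with loosely closed jaws until the screw came up against its stop. The job was handed in at about 44.5 s; it gives no verdict, and the screw angle itself can't be read.

**Last checks:**
- **Seating:** the tip reached about 55 mm above the table against the socket floor at 56 mm. After release the key's corner top read 113 mm, matching a seated key, and the long arm sloped about 2°, within its play.
- **Stop:** the pull held steady at about 6 N while turning, then rose past 12.5 N at the end. A second pull climbed straight to 13.6 N at the same angle with no plateau.
- **Bystanders:** soap, bottle and beaker look unmoved in the side view, and the gripper is clear of everything.

**Checks that failed or disagreed:**
- **Socket position:** the side camera put the socket about 3–4 mm off in y, so the first seven insertion tries stopped in the funnel. Probing sideways found the hole at y ≈ 174.5 mm; the top camera gave 172.5–176.
- **Springback:** the key sprang back about 8° when released, more than I expected, which is why I did the second pull.

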